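Find the tired spring foot and flag it

TASK

Three spring feet from under a balance table stand side by side, each in a small test station on the worktop, and one spring has gone soft. With the fingertips press each foot's round pad well down and let it up again, first the left one, then the middle, then the right (as seen from the robot), to feel which is softest; then push the tag of the softest foot (the one on the same base, to the right of its pad) fully down into its holder. Leave the other two tags up, do not lift the feet out of their stations, and leave everything else on the worktop alone.

Things in the scene. Friction and masses are not known exactly. Their poses are not given: they have to be found in the camera images.
- seat_left_inner: Hidden inner disc (49 mm wide) of the seat in the left station; it stands still. Origin on the foot's and pad's axis, 11.5 mm above the worktop; its -x axis points from pad to tag, z up. The station is a fixed grey base, 138 x 84 x 12 mm, reaching 95 mm to -x and 43 mm to +x, with a round collar 78 mm wide, 25 mm high, in which a loose foot (50 mm wide, 0.6 kg) stands.
- seat_left_outer: Hidden outer ring (50 to 69 mm wide) of the same seat, same origin. The foot with the softest spring stands on the outer ring of its seat, the others on the inner disc; this cannot be seen, as it is under the foot, but it tells the judge where the softest is. At rest a foot weighs 5.9 N on its seat.
- pad_left (a point): Centre of the top of the left pad at rest, 84 mm above the worktop (does not move with the pad). Round grey pad 48 mm wide (flat part 42 mm) on a coil spring; goes down 16 mm to its stop and springs back. The three feet look alike and swap places; one needs about 0.35 N per mm, one 0.7, one 1.25 (plus 0.4 N before it moves).
- tag_left (a joint): How far the left tag is pushed down, m: 0 up (at the start), 0.014 fully down with its lip on the holder. It takes about 2 N to slide and stays where it is left.
- tag_left_top (a point): Centre of the top of the left tag, 70 mm to the right of the pad on the same base: a steel plate with a flat lip, 18 mm (along the station's x) x 32 mm, 63 mm above the worktop when up. Its holder is 36 mm wide, 20 mm deep, 43 mm high. The point moves with the tag.
- seat_middle_inner: Hidden inner disc (49 mm wide) of the seat in the middle station; it stands still. Origin on the foot's and pad's axis, 11.5 mm above the worktop; its -x axis points from pad to tag, z up. The station is a fixed grey base, 138 x 84 x 12 mm, reaching 95 mm to -x and 43 mm to +x, with a round collar 78 mm wide, 25 mm high, in which a loose foot (50 mm wide, 0.6 kg) stands.
- seat_middle_outer: Hidden outer ring (50 to 69 mm wide) of the same seat, same origin. The foot with the softest spring stands on the outer ring of its seat, the others on the inner disc; this cannot be seen, as it is under the foot, but it tells the judge where the softest is. At rest a foot weighs 5.9 N on its seat.
- pad_middle (a point): Centre of the top of the middle pad at rest, 84 mm above the worktop (does not move with the pad). Round grey pad 48 mm wide (flat part 42 mm) on a coil spring; goes down 16 mm to its stop and springs back. The three feet look alike and swap places; one needs about 0.35 N per mm, one 0.7, one 1.25 (plus 0.4 N before it moves).
- tag_middle (a joint): How far the middle tag is pushed down, m: 0 up (at the start), 0.014 fully down with its lip on the holder. It takes about 2 N to slide and stays where it is left.
- tag_middle_top (a point): Centre of the top of the middle tag, 70 mm to the right of the pad on the same base: a steel plate with a flat lip, 18 mm (along the station's x) x 32 mm, 63 mm above the worktop when up. Its holder is 36 mm wide, 20 mm deep, 43 mm high. The point moves with the tag.
- seat_right_inner: Hidden inner disc (49 mm wide) of the seat in the right station; it stands still. Origin on the foot's and pad's axis, 11.5 mm above the worktop; its -x axis points from pad to tag, z up. The station is a fixed grey base, 138 x 84 x 12 mm, reaching 95 mm to -x and 43 mm to +x, with a round collar 78 mm wide, 25 mm high, in which a loose foot (50 mm wide, 0.6 kg) stands.
- seat_right_outer: Hidden outer ring (50 to 69 mm wide) of the same seat, same origin. The foot with the softest spring stands on the outer ring of its seat, the others on the inner disc; this cannot be seen, as it is under the foot, but it tells the judge where the softest is. At rest a foot weighs 5.9 N on its seat.
- pad_right (a point): Centre of the top of the right pad at rest, 84 mm above the worktop (does not move with the pad). Round grey pad 48 mm wide (flat part 42 mm) on a coil spring; goes down 16 mm to its stop and springs back. The three feet look alike and swap places; one needs about 0.35 N per mm, one 0.7, one 1.25 (plus 0.4 N before it moves).
- tag_right (a joint): How far the right tag is pushed down, m: 0 up (at the start), 0.014 fully down with its lip on the holder. It takes about 2 N to slide and stays where it is left.
- tag_right_top (a point): Centre of the top of the right tag, 70 mm to the right of the pad on the same base: a steel plate with a flat lip, 18 mm (along the station's x) x 32 mm, 63 mm above the worktop when up. Its holder is 36 mm wide, 20 mm deep, 43 mm high. The point moves with the tag.
- crucible: Bystander, to be left alone: white porcelain crucible, 45 mm wide, 21 mm tall, origin at the centre of its underside.
- sample_bottle: Bystander, to be left alone: small clear bottle with black cap, 25 mm wide, 76 mm tall, origin at the centre of its underside.
- buffer_bottle: Bystander, to be left alone: bottle with a blue cap, 48 mm wide, 109 mm tall, origin at the centre of its underside.
- micro_rack: Bystander, to be left alone: flat micro-tube rack, 66 x 125 mm, 16 mm tall, origin at the centre of its underside.

How it is judged:
By the outcome, as a careful person would: the job done as asked, in the order asked, and still so for the second after the job is handed in, with the robot touching nothing.
It also fails if it takes over 51 s, if anything falls off the work surface, if the arm or the gripper's body presses on something with over 40 N, if the wrist force passes 120 N, or if a joint passes its speed limit or range.

ROBOT

A 6-joint arm with a two-finger parallel gripper is mounted at the origin on a cart in front of the work surface, level with it; the furniture and walls round the work are solid. World frame = base frame: x ahead of the robot, y to its left, z up, the work surface at z = 0. Lengths are in mm, angles in rad, forces in N, time in s.
With the tool pointing down it reaches from about 400 to 925 mm from the base axis. Payload 12.5 kg.
Tool frame: the origin (TCP) lies at the very end of the fingers, on their centre line; the grasp point (between the pads) lies 19 mm behind it (env.grip_point_offset is the distance from the TCP to the grasp point, in mm); z points along the fingers, y is the direction in which the jaws open and shut (so a half turn about z gives the same grasp; the last joint's range is limited). The gripper opens to 95 mm and grips with 3 to 60 N. Pads are 20 mm wide; open, the fingers measure 119 mm over their backs; the gripper's body (75 mm by 180 mm) begins 59 mm behind the grasp point.
Start: joints at [1.023, 0.491, 1.559, -0, 1.092, -0.106], TCP at [267.216, 565.015, 214.661] pointing down, gripper open.
Joint ranges: [-3.1, 3.1], [-0.84, 2.19], [0.05, 2.79], [-1.13, 4.28], [0.06, 2.93], [-2.69, 2.69]. Speed limits (rad/s): [2.22, 2.22, 2.79, 3.14, 3.14, 3.14].

INTERFACE

Orientations are given as [roll, pitch, yaw] about the fixed x, y, z axes, in that order (R = Rz(yaw) Ry(pitch) Rx(roll)).
In Python, from cell import env gives the robot as it stands.
- The arm moves only by the tool drive_tool, never from a script. Its argument "commands" is a list of rows, each an object of numbers: "dx", "dy", "dz": the shift along the world's x, y, z in mm; "yaw": the turn about the world's z in degrees. In form: [{"dx": .., "dy": .., "dz": .., "yaw": ..}, ...]. A call has 1 to 5 rows; each row shifts and turns the commanded pose from where the row before left it; what a row does not reach is not made up. A row lasts 1/12 s, in which the tool goes at most 41.7 mm and 7.16 degrees, less where a joint would pass 70% of its speed; a pose out of reach is approached as far as the arm can. A call with a gripper value outside its range is refused whole. "grip" is the opening, from 0 (shut) to 1 (fully open), set as the call begins (left out, the last holds). The fingers move at their own pace and stop on an object; the grip force is fixed at half the most. Time passes only in rows, so rows that do not move let the fingers close. It gives the time, the measured TCP pose, the force and the opening at its end, in the units of the state.
- env.state(): the state, without advancing time (a new reading comes with each control period).
- env.read_camera(name): name is "scene" or "side" or "wrist"; returns the picture (420x560x3 uint8, red, green, blue); there is no depth.
- env.calibration(name): a dict with "intrinsics" (3x3 intrinsics, pixels), "rvec" (rotation vector, rad) and "tvec" (3), from world to camera coordinates, as OpenCV has them. Camera axes: x right, y down, z forward; pixel columns grow to the right and rows downward; lengths in mm; the calibration is good to about 2 mm. The wrist camera is an equidistant fisheye: a pixel r from the principal point sees the ray r / f radians off the axis. A picture is of the moment at which its call begins: read the wrist's pose just before it. calibration takes no time and is no camera call; for the wrist camera it gives the pose at the moment of the call.
- env.job_done(): hands the job in, once; it reports no verdict.
Trained networks look in the newest picture that a camera, given by its name, has taken for a name from the list of things; names that differ only in an ending like _2 or _b are one class to them, and where a whole thing is asked for, a point or a joint stands for the part that bears it (a point fixed in the world has none). Each returns a list of dicts, best first, with "conf" (0 to 1); they miss things now and then, are a little off and sometimes report something else, mostly with a low value. They report only what shows in the picture. A call takes as long as a camera call.
- env.trace(query, camera): "pixels" (420x560 bool, what is visible of it) and "pixel" ([column, row] in pixels, amid what is visible of it).
- env.place_of(query, camera): "pixel" ([column, row] in pixels: a listed point, or the origin of a listed thing).
The state is a dict: "t": time; "joints": joint angles; "qvel": joint speeds; "tau": joint torques, N m; "eef_pos": TCP position; "tcp_rot": TCP orientation; "ft_force": force on the tool from outside, world axes, zero at the start; "moment": the same for the moment, N m; "opening": opening from 0.0 (shut) to 1.0 (fully open).
Only numpy, scipy, OpenCV 4.12 (cv2) and the standard library are available. Lean on these libraries where they do the work, as an engineer would, in place of code of your own. Each camera call takes 0.05 s, during which the arm holds its last target.

## Working session

There is one attempt and no reset: what is moved stays moved. The work goes in short steps, Python scripts to look and compute and a tool call to move; the robot and the scene stay as the last step left them, time stands still between calls to the robot, and variables do not carry over. Pictures are saved under pics/ and viewed, and the job is handed in when it is done.

Besides the shell and the picture viewer there is one more tool, called after ">>>" as name([rows], argument=value, ...), one row to a line, values as JSON. drive_tool: Moves the arm, as the interface text tells. Its arguments: {"type":"object","properties":{"commands":{"type":"array"},"grip":{"type":"number"}},"required":["commands"]}

```bash
mkdir -p pics; ls; python3 - <<'E'
from cell import env
import cv2
s=env.state(); print(s)
for n in ["scene","side"]:
    im=env.read_camera(n); cv2.imwrite(f"pics/{n}0.png",im[:,:,::-1])
    print(n,env.calibration(n))
    for q in ["pad_left","tag_left_top","tag_middle_top","crucible"]:
        try: print(q,[(d['pixel'],round(d['conf'],2)) for d in env.place_of(q,n)])
        except Exception as e: print(q,e)
E
```

```text
pics
{'t': 0.0, 'joints': array([ 1.02339672e+00,  4.91569870e-01,  1.55947376e+00, -2.04391932e-05,
        1.09170927e+00, -1.05592728e-01]), 'qvel': array([-0.00084042,  0.00103308,  0.00085161, -0.00066451,  0.00036825,
        0.0001997 ]), 'tau': array([-2.45457377e-03, -6.12645364e+01, -2.58175778e+01,  6.91493042e-02,
        4.84142359e-02, -1.17011668e-04]), 'eef_pos': array([267.07775504, 564.77501653, 214.0469783 ]), 'tcp_rot': array([-3.14043696e+00, -1.04259243e-04,  2.69979514e+00]), 'ft_force': array([ 0.09131429, -0.43315725,  0.63123968]), 'moment': array([-3.12451788e-02, -7.76567526e-05,  1.39663837e-02]), 'opening': 1.0007412308335983}
scene {'intrinsics': array([[482.82207522,   0.        , 281.96739844],
       [  0.        , 482.82207522, 210.08876204],
       [  0.        ,   0.        ,   1.        ]]), 'rvec': array([ 2.13300158, -0.86396828,  0.37950234]), 'tvec': array([-502.64487013,  219.68010062, 1008.12743934])}
pad_left []
tag_left_top [([215.6, 178.5], 0.6)]
tag_middle_top [([263.9, 210.4], 0.53), ([342.4, 265.8], 0.17)]
crucible [([250.4, 177.3], 0.45)]
side {'intrinsics': array([[386.89422243,   0.        , 268.31775819],
       [  0.        , 386.89422243, 213.57984766],
       [  0.        ,   0.        ,   1.        ]]), 'rvec': array([ 0.05196949,  2.83787337, -1.25709308]), 'tvec': array([ 544.8706807 ,  159.02938633, 1179.22454639])}
pad_left [([286.5, 290.0], 0.69), ([238.5, 290.0], 0.31)]
tag_left_top [([282.3, 272.2], 0.48)]
tag_middle_top [([275.5, 221.4], 0.37)]
crucible [([238.9, 290.0], 0.67)]
```

View pics/scene0.png

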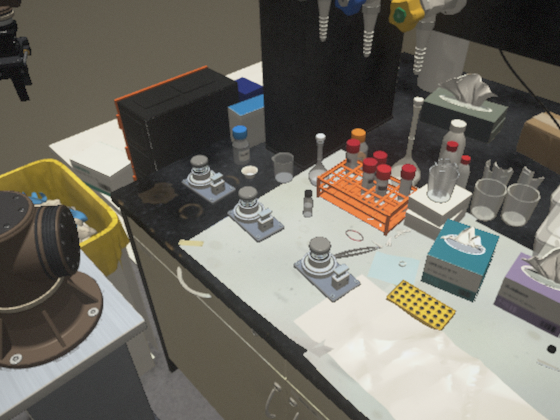

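View pics/side0.png

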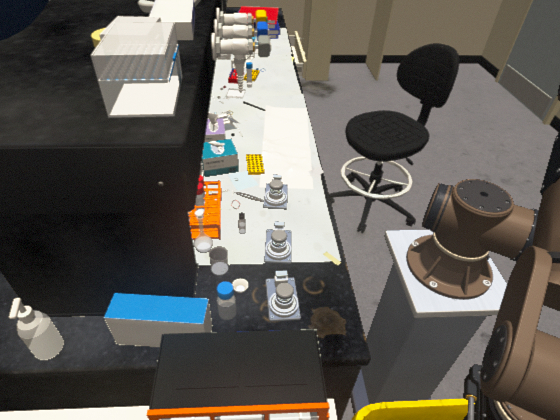

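The scene camera shows three stations, with pads near (199,160), (248,194) and (319,243). In the side view the pads are near (285,290), (279,238) and (277,183). Next I'll query the networks for all of them and triangulate.

```bash
cat > h.py <<'E'
import numpy as np, cv2
from cell import env
def cal(n):
    c=env.calibration(n); return np.array(c['intrinsics']),np.array(c['rvec'],float),np.array(c['tvec'],float)
def ray(n,px,c=None):
    K,r,t=c or cal(n); R=cv2.Rodrigues(r)[0]
    u=np.array([(px[0]-K[0,2])/K[0,0],(px[1]-K[1,2])/K[1,1]])
    if n=='wrist':
        th=np.hypot(*u); d=np.array([*(u/max(th,1e-9)*np.sin(th)),np.cos(th)])
    else: d=np.array([*u,1.])
    d=R.T@d; return -R.T@t, d/np.linalg.norm(d)
def onz(n,px,z,c=None):
    o,d=ray(n,px,c); return o+d*(z-o[2])/d[2]
def proj(n,p,c=None):
    K,r,t=c or cal(n); q=cv2.Rodrigues(r)[0]@np.array(p,float)+t
    if n=='wrist':
        th=np.arctan2(np.hypot(q[0],q[1]),q[2]); u=q[:2]/np.hypot(q[0],q[1])*th
    else: u=q[:2]/q[2]
    return K[0,0]*u[0]+K[0,2],K[1,1]*u[1]+K[1,2]
E
python3 - <<'E'
from h import *
for n in ["scene","side"]:
    im=env.read_camera(n)
    for s in ["left","middle","right"]:
        for q,z in (("pad_",84),("tag_","63"),("seat_",11.5)):
            name=q+s+{"pad_":"","tag_":"_top","seat_":"_inner"}[q]
            print(n,name,[(d['pixel'],round(d['conf'],2),onz(n,d['pixel'],float(z)).round(0)[:2]) for d in env.place_of(name,n)])
for n,box in (("scene",(170,140,200,165)),("side",(220,160,110,170))):
    x,y,w,h=box; im=env.read_camera(n)[y:y+h,x:x+w,::-1]
    k=min(800/w,600/h); cv2.imwrite(f"pics/{n}z.png",cv2.resize(im,None,fx=int(k),fy=int(k),interpolation=cv2.INTER_CUBIC)); print(int(k))
print(env.state()['t'])
E
```

```text
scene pad_left []
scene tag_left_top [([217.7, 176.1], 0.38, array([517.,  56.]))]
scene seat_left_inner [([305.1, 212.7], 0.6, array([ 617., -167.]))]
scene pad_middle []
scene tag_middle_top [([264.8, 209.9], 0.57, array([ 512., -133.]))]
scene seat_middle_inner [([305.3, 214.6], 0.54, array([ 612., -172.]))]
scene pad_right []
scene tag_right_top [([340.6, 266.6], 0.47, array([ 502., -382.]))]
scene seat_right_inner []
side pad_left [([285.1, 289.1], 0.86, array([510., 134.])), ([256.5, 163.4], 0.58, array([ 571., -430.]))]
side tag_left_top [([282.2, 271.6], 0.41, array([511.,  60.]))]
side seat_left_inner []
side pad_middle [([279.9, 234.9], 0.9, array([510., -62.]))]
side tag_middle_top [([278.5, 220.6], 0.62, array([ 508., -146.]))]
side seat_middle_inner []
side pad_right [([278.2, 179.9], 0.62, array([ 498., -330.]))]
side tag_right_top [([276.5, 177.4], 0.42, array([ 500., -372.])), ([281.1, 235.3], 0.4, array([504., -81.]))]
side seat_right_inner []
3
3
1.6
```

View pics/scenez.png

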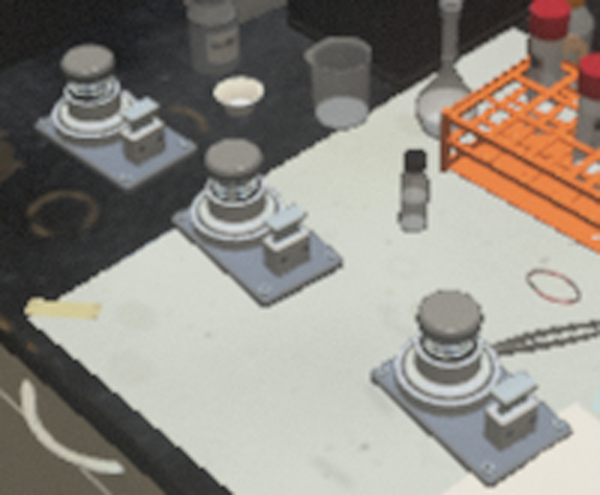

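View pics/sidez.png

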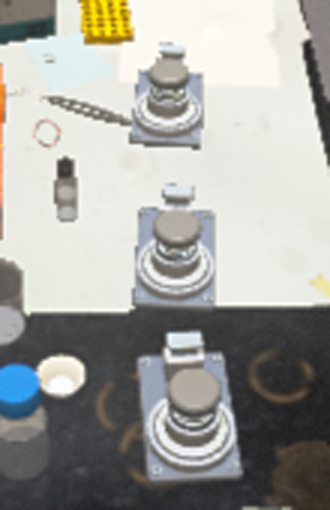

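In the zooms, the three stations lie roughly along y at x≈510. I read the pad and tag centres off by eye for triangulation.

```bash
python3 - <<'E'
from h import *
S={'L':((90,60),(141,110)),'M':((233,155),(288,218)),'R':((450,312),(515,390))}
D={'L':((194,387),(185,340)),'M':((177,225),(179,189)),'R':((170,70),(172,47))}
for k in S:
  for i,z in ((0,84),(1,63)):
    a=(170+S[k][i][0]/3,140+S[k][i][1]/3); b=(220+D[k][i][0]/3,160+D[k][i][1]/3)
    o1,d1=ray('scene',a);o2,d2=ray('side',b)
    A=sum(np.eye(3)-np.outer(d,d) for d in(d1,d2)); c=sum((np.eye(3)-np.outer(d,d))@o for o,d in((o1,d1),(o2,d2)))
    print(k,i,onz('scene',a,z).round(1)[:2],onz('side',b,z).round(1)[:2],np.linalg.solve(A,c).round(1))
E
```

```text
L 0 [511.9 123.2] [511.1 134.1] [512.8 129.4  79.5]
L 1 [513.9  55.6] [513.1  65.5] [514.7  60.8  58.8]
M 0 [512.9 -71.3] [512.8 -61.7] [514.  -67.   79.9]
M 1 [ 507.5 -142.7] [ 505.1 -135. ] [ 506.9 -139.8   60.1]
R 0 [ 504.3 -320. ] [ 504.4 -310.4] [ 505.3 -317.1   80. ]
R 1 [ 495.9 -390.3] [ 496.8 -382.5] [ 497.2 -388.2   59.5]
```

```bash
python3 - <<'E'
from h import *
# box: bottom front corners in scene
for p in [(138,190),(118,105)]: print('scene',p,onz('scene',p,0).round(),onz('scene',p,200).round())
for p in [(328,350),(165,335),(325,405)]: print('side',p,onz('side',p,0).round(),onz('side',p,200).round())
E
```

```text
scene (138, 190) [369. 234.   0.] [263. -24. 200.]
scene (118, 105) [578. 719.   0.] [420. 341. 200.]
side (328, 350) [408. 261.   0.] [450. 368. 200.]
side (165, 335) [819. 206.   0.] [770. 325. 200.]
side (325, 405) [436. 393.   0.] [472. 470. 200.]
```

```bash
python3 - <<'E'
from h import *
im=env.read_camera('wrist'); cv2.imwrite('pics/w0.png',im[:,:,::-1])
x,y,w,h=100,60,170,150; cv2.imwrite('pics/box.png',cv2.resize(env.read_camera('scene')[y:y+h,x:x+w,::-1],None,fx=4,fy=4))
E
```

```text
(no output)
```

View pics/w0.png

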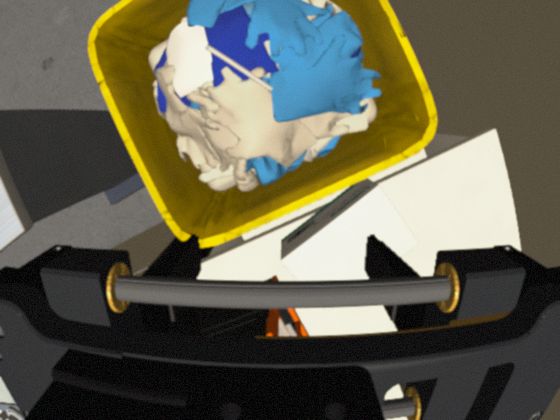

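View pics/box.png

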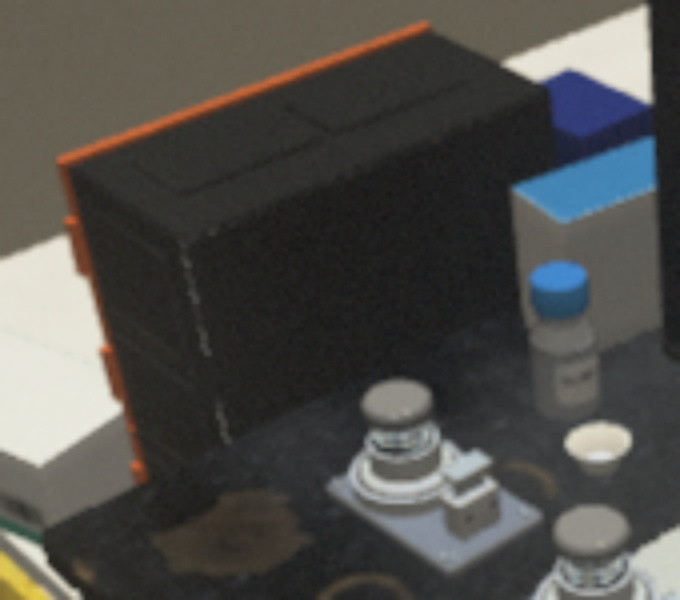

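```bash
python3 - <<'E'
from h import *
b=onz('scene',(157,171),0); print(b.round(), proj('side',b))
for z in range(100,320,40):
  print(z,onz('scene',(146,119),z).round()[:2],proj('scene',[b[0],b[1],z]))
print(onz('scene',(136,181),0))
E
```

```text
[456. 274.   0.] (np.float64(309.6509782557148), np.float64(355.4362281330925))
100 [514. 391.] (np.float64(150.35332235870715), np.float64(141.46608316103277))
140 [482. 324.] (np.float64(147.5110212739153), np.float64(128.83657284026117))
180 [449. 256.] (np.float64(144.55428302054275), np.float64(115.69857120961294))
220 [417. 188.] (np.float64(141.47605437904372), np.float64(102.02073791970534))
260 [385. 120.] (np.float64(138.26869034780486), np.float64(87.76910309053702))
300 [352.  53.] (np.float64(134.92389074848234), np.float64(72.90678562298069))
[387.12598559 274.43121216   0.        ]
```

The black box's near corner is at about (455,270) and it is about 170 mm high. I'll raise the tool, shut the gripper and go over to the left pad.

>>> drive_tool([
  {"dz": 30},
  {"dx": 19,"dy": -33,"dz": 10},
  {"dx": 19,"dy": -33},
  {"dx": 19,"dy": -33},
  {"dx": 19,"dy": -33},
], grip=0)

```text
invalid input
```

>>> drive_tool([
  {"dx": 19,"dy": -33},
  {"dx": 19,"dy": -33},
  {"dx": 19,"dy": -33},
  {"dx": 19,"dy": -33},
  {"dx": 19,"dy": -33},
])

```text
invalid input
```

>>> drive_tool([
  {"dx": 19,"dy": -33},
  {"dx": 19,"dy": -33},
  {"dx": 17,"dy": -41},
  {},
  {},
])

```text
invalid input
```

>>> drive_tool([
  {"dx": 0,"dy": 0,"dz": 30,"yaw": 0},
  {"dx": 19,"dy": -33,"dz": 10,"yaw": 0},
  {"dx": 19,"dy": -33,"dz": 0,"yaw": 0},
  {"dx": 19,"dy": -33,"dz": 0,"yaw": 0},
  {"dx": 19,"dy": -33,"dz": 0,"yaw": 0},
], grip=0)

```text
t: 2.12
eef_pos: [343.6, 431.6, 254.9]
tcp_rot: [3.141, 0.0, 2.701]
ft_force: [-0.7, 0.6, -0.4]
opening: 0.704
```

>>> drive_tool([
  {"dx": 19,"dy": -34,"dz": 0,"yaw": 0},
  {"dx": 19,"dy": -34,"dz": 0,"yaw": 0},
  {"dx": 19,"dy": -34,"dz": 0,"yaw": 0},
  {"dx": 19,"dy": -34,"dz": 0,"yaw": 0},
  {"dx": 19,"dy": -34,"dz": 0,"yaw": 0},
])

```text
t: 2.53
eef_pos: [438.8, 261.3, 254.9]
tcp_rot: [3.141, 0.0, 2.7]
ft_force: [1.3, 1.5, 0.5]
opening: 0.357
```

>>> drive_tool([
  {"dx": 19,"dy": -34,"dz": 0,"yaw": 0},
  {"dx": 19,"dy": -34,"dz": 0,"yaw": 0},
  {"dx": 19,"dy": -34,"dz": -20,"yaw": 0},
  {"dx": 16,"dy": -32,"dz": -20,"yaw": 0},
  {"dx": 0,"dy": 0,"dz": 0,"yaw": 0},
])

```text
t: 2.95
eef_pos: [511.4, 126.0, 212.6]
tcp_rot: [-3.139, -0.002, 2.696]
ft_force: [-0.2, -1.2, -0.9]
opening: 0.024
```

```bash
python3 - <<'E'
from h import *
s=env.state();print(s['t'],s['eef_pos'],s['ft_force'],s['opening'])
c=cal('wrist')
im=env.read_camera('wrist').copy(); 
print([round(v) for v in proj('wrist',s['eef_pos'],c)])
for n in ('pad_left','tag_left_top'): print(n,[(d['pixel'],round(d['conf'],2),onz('wrist',d['pixel'],84 if n[0]=='p' else 63,c).round(1)[:2]) for d in env.place_of(n,'wrist')])
for p in [(512,128,84),(513.5,60,63)]:
    u=proj('wrist',p,c); print(u); cv2.drawMarker(im,tuple(int(v) for v in u),(255,0,0),0,12)
cv2.imwrite('pics/w1.png',im[:,:,::-1])
E
```

```text
2.95 [511.40957773 126.01970982 212.63279584] [-0.24835387 -1.15812334 -0.86760573] 0.024161572274226963
[283, 254]
pad_left []
tag_left_top [([231.9, 224.9], 0.58, array([515.5,  65.3]))]
(np.float64(285.12002449822205), np.float64(201.260179234224))
(np.float64(226.58572546773925), np.float64(225.29771639613296))
```

View pics/w1.png

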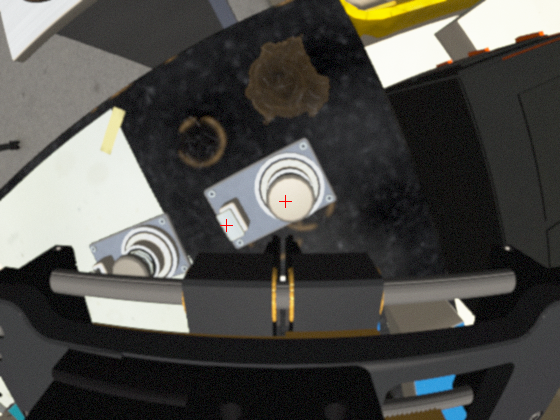

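The wrist view shows the pad at about (291,199) and the tag top at about (233,220), so my estimate is about 5 mm off.

```bash
python3 - <<'E'
from h import *
c=cal('wrist')
print(onz('wrist',(291,199),84,c),onz('wrist',(233,218),63,c))
im=env.read_camera('wrist')[150:260,190:350,::-1]; cv2.imwrite('pics/w1z.png',cv2.resize(im,None,fx=5,fy=5,interpolation=cv2.INTER_CUBIC))
E
```

```text
[512.30965106 138.5263498   84.        ] [509.45486603  73.88051479  63.        ]
```

View pics/w1z.png

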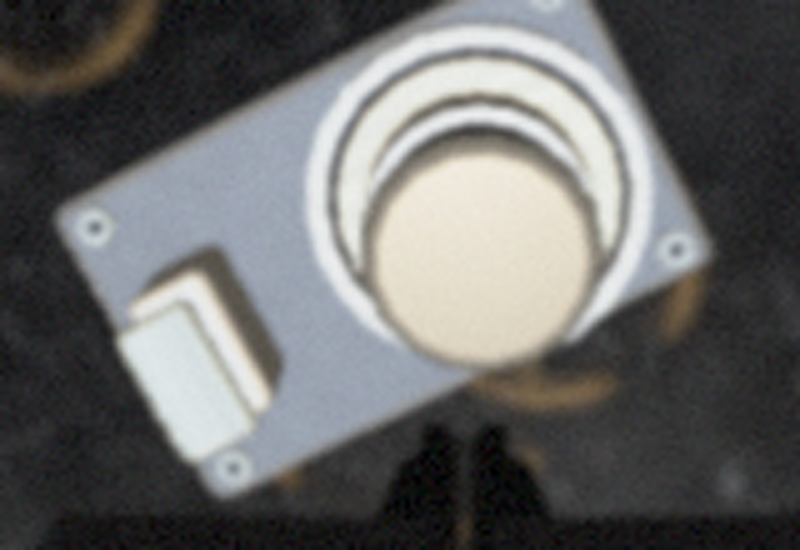

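On the zoom the pad centre is (286.6,201.6) and the tag (227.6,227). Both agree with my triangulation to within 2 px. Descending.

>>> drive_tool([
  {"dx": 0,"dy": 3,"dz": -40,"yaw": 0},
  {"dx": 0,"dy": 0,"dz": -40,"yaw": 0},
  {"dx": 0,"dy": 0,"dz": -30,"yaw": 0},
  {"dx": 0,"dy": 0,"dz": 0,"yaw": 0},
  {"dx": 0,"dy": 0,"dz": 0,"yaw": 0},
])

```text
t: 3.57
eef_pos: [509.9, 134.7, 105.9]
tcp_rot: [-3.141, -0.001, 2.701]
ft_force: [0.4, 0.6, 0.8]
opening: 0.005
```

>>> drive_tool([
  {"dx": 0,"dy": 0,"dz": 0,"yaw": 0},
  {"dx": 0,"dy": 0,"dz": 0,"yaw": 0},
])

```text
t: 3.73
eef_pos: [511.2, 134.3, 107.9]
tcp_rot: [3.14, 0.003, 2.701]
ft_force: [-0.0, -0.4, 0.7]
opening: 0.007
```

```bash
python3 - <<'E'
from h import *
for i in range(6):
    env.read_camera('side'); s=env.state(); print(round(s['t'],2),s['eef_pos'].round(1),s['ft_force'].round(2))
E
```

```text
3.78 [511.1 134.1 107.7] [-0.4  0.3 -0.5]
3.83 [511.  134.  107.5] [-0.43 -1.03 -0.04]
3.88 [510.8 133.9 107.1] [ 0.51 -0.19  0.12]
3.93 [510.7 133.8 106.8] [ 0.21 -0.06  0.07]
3.98 [510.6 133.7 106.5] [-0.51  0.23  0.01]
4.03 [510.5 133.6 106.3] [-0.87  0.17  0.37]
```

>>> drive_tool([
  {"dx": 0,"dy": -3,"dz": -15,"yaw": 0},
  {"dx": 0,"dy": 0,"dz": -8,"yaw": 0},
  {"dx": 0,"dy": 0,"dz": -4,"yaw": 0},
  {"dx": 0,"dy": 0,"dz": -4,"yaw": 0},
  {"dx": 0,"dy": 0,"dz": -3,"yaw": 0},
])

```text
t: 4.45
eef_pos: [510.4, 130.6, 71.5]
tcp_rot: [-3.142, 0.0, 2.7]
ft_force: [-0.6, -0.5, 5.2]
opening: 0.007
```

>>> drive_tool([
  {"dx": 0,"dy": 0,"dz": 0,"yaw": 0},
  {"dx": 0,"dy": 0,"dz": 0,"yaw": 0},
  {"dx": 0,"dy": 0,"dz": 0,"yaw": 0},
  {"dx": 0,"dy": 0,"dz": 0,"yaw": 0},
])

```text
t: 4.78
eef_pos: [510.4, 130.7, 72.0]
tcp_rot: [3.141, 0.0, 2.7]
ft_force: [-0.8, -0.9, 4.7]
opening: 0.004
```

```bash
python3 - <<'E'
from h import *
for i in range(5):
    im=env.read_camera('side'); s=env.state(); print(round(s['t'],2),s['eef_pos'].round(1),s['ft_force'].round(2))
cv2.imwrite('pics/p1.png',cv2.resize(im[240:330,230:340,::-1],None,fx=6,fy=6))
E
```

```text
4.83 [510.4 130.7  71.9] [ 0.25 -2.42  4.93]
4.88 [510.4 130.7  71.9] [-0.66 -1.03  3.02]
4.93 [510.4 130.7  71.9] [-0.28 -2.15  4.04]
4.98 [510.4 130.7  71.8] [ 0.09 -1.6   4.52]
5.03 [510.4 130.7  71.7] [-0.16 -2.61  4.82]
```

View pics/p1.png

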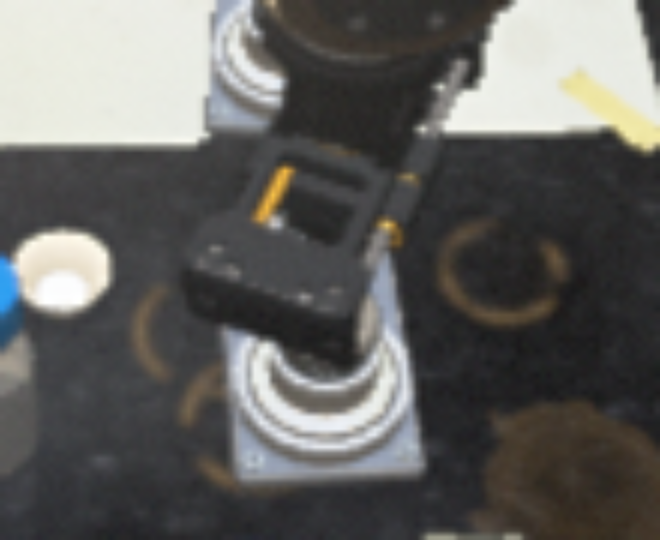

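At about 12 mm depth the force is about 4.5 N, which fits 0.35 N/mm, so the left foot is a candidate. I'll press 2 mm further, release, then test the other two.

>>> drive_tool([
  {"dx": 0,"dy": 0,"dz": -2,"yaw": 0},
  {"dx": 0,"dy": 0,"dz": 0,"yaw": 0},
  {"dx": 0,"dy": 0,"dz": 0,"yaw": 0},
  {"dx": 0,"dy": 0,"dz": 0,"yaw": 0},
  {"dx": 0,"dy": 0,"dz": 0,"yaw": 0},
])

```text
t: 5.45
eef_pos: [510.4, 130.7, 69.7]
tcp_rot: [3.141, 0.0, 2.7]
ft_force: [-0.2, -1.4, 4.7]
opening: 0.006
```

>>> drive_tool([
  {"dx": 0,"dy": 0,"dz": 3,"yaw": 0},
  {"dx": 0,"dy": 0,"dz": 4,"yaw": 0},
  {"dx": 0,"dy": 0,"dz": 5,"yaw": 0},
  {"dx": 0,"dy": 0,"dz": 8,"yaw": 0},
  {"dx": 0,"dy": 0,"dz": 30,"yaw": 0},
])

```text
t: 5.87
eef_pos: [508.5, 130.5, 117.6]
tcp_rot: [-3.139, -0.005, 2.7]
ft_force: [-0.1, -0.3, -1.0]
opening: 0.008
```

>>> drive_tool([
  {"dx": 0,"dy": 0,"dz": 20,"yaw": 0},
  {"dx": 0,"dy": -35,"dz": 0,"yaw": 0},
  {"dx": 0,"dy": -40,"dz": 0,"yaw": 0},
  {"dx": 0,"dy": -40,"dz": 0,"yaw": 0},
  {"dx": 0,"dy": -40,"dz": 0,"yaw": 0},
])

```text
t: 6.28
eef_pos: [509.8, -25.5, 140.3]
tcp_rot: [3.141, 0.0, 2.701]
ft_force: [2.0, 0.6, -0.7]
opening: 0.001
```

>>> drive_tool([
  {"dx": 2,"dy": -40,"dz": 0,"yaw": 0},
  {"dx": 0,"dy": 0,"dz": 0,"yaw": 0},
  {"dx": 0,"dy": 0,"dz": 0,"yaw": 0},
  {"dx": 0,"dy": 0,"dz": 0,"yaw": 0},
  {"dx": 0,"dy": 0,"dz": 0,"yaw": 0},
])

```text
t: 6.7
eef_pos: [512.1, -63.2, 139.8]
tcp_rot: [3.141, -0.0, 2.701]
ft_force: [-0.4, 0.2, -0.1]
opening: 0.008
```

```bash
python3 - <<'E'
from h import *
env.read_camera('wrist')
s=env.state();print(s['t'],s['eef_pos'],s['ft_force'],s['opening'])
c=cal('wrist')
im=env.read_camera('wrist').copy(); 
for p in [(513,-66,84),(506.5,-138,63),(511,130,84)]:
    u=proj('wrist',p,c); print(u); cv2.drawMarker(im,tuple(int(v) for v in u),(255,0,0),0,8)
cv2.imwrite('pics/w2.png',im[:,:,::-1])
cv2.imwrite('pics/w2z.png',cv2.resize(im[130:280,190:390,::-1],None,fx=4,fy=4))
E
```

```text
6.75 [512.15876616 -63.0709572  139.76062426] [ 0.44193931 -0.78472625  0.87692913] 0.0060035255355692175
(np.float64(279.5407532379804), np.float64(227.21266770142478))
(np.float64(198.3083708917403), np.float64(247.2457490383739))
(np.float64(499.18098298311565), np.float64(122.97072612015643))
```

View pics/w2z.png

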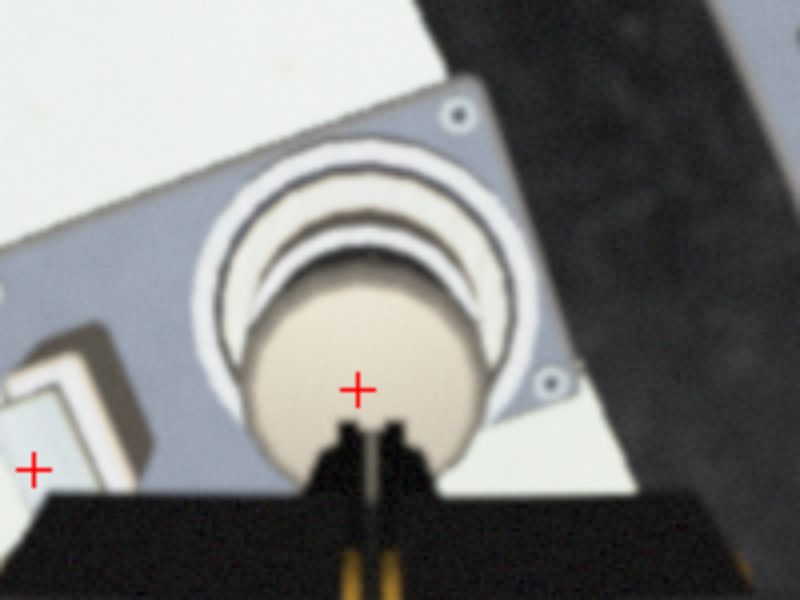

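The pad is centred near the marker, so I'll press the middle pad.

>>> drive_tool([
  {"dx": 0,"dy": -2,"dz": -30,"yaw": 0},
  {"dx": 0,"dy": 0,"dz": -15,"yaw": 0},
  {"dx": 0,"dy": 0,"dz": -8,"yaw": 0},
  {"dx": 0,"dy": 0,"dz": -5,"yaw": 0},
  {"dx": 0,"dy": 0,"dz": -5,"yaw": 0},
])

```text
t: 7.22
eef_pos: [512.3, -65.7, 76.7]
tcp_rot: [3.141, -0.0, 2.701]
ft_force: [-1.6, 1.3, 5.8]
opening: 0.004
```

>>> drive_tool([
  {"dx": 0,"dy": 0,"dz": -4,"yaw": 0},
  {"dx": 0,"dy": 0,"dz": -3,"yaw": 0},
  {"dx": 0,"dy": 0,"dz": 0,"yaw": 0},
  {"dx": 0,"dy": 0,"dz": 0,"yaw": 0},
  {"dx": 0,"dy": 0,"dz": 0,"yaw": 0},
])

```text
t: 7.63
eef_pos: [512.4, -65.9, 70.7]
tcp_rot: [3.141, 0.001, 2.7]
ft_force: [-3.5, 2.6, 10.0]
opening: 0.002
```

```bash
python3 - <<'E'
from h import *
for i in range(4):
    im=env.read_camera('side'); s=env.state(); print(round(s['t'],2),s['eef_pos'].round(1),s['ft_force'].round(2))
E
```

```text
7.68 [512.4 -66.   70.7] [-3.85  3.14  8.44]
7.73 [512.3 -65.9  70.7] [-2.85  2.99 10.47]
7.78 [512.3 -65.9  70.7] [-3.35  3.31 10.03]
7.83 [512.4 -65.9  70.7] [-3.83  2.97  8.82]
```

About 9.6 N at 13.3 mm, which fits the 0.7 N/mm spring. On to the right pad.

>>> drive_tool([
  {"dx": 0,"dy": 0,"dz": -1,"yaw": 0},
  {"dx": 0,"dy": 0,"dz": 0,"yaw": 0},
  {"dx": 0,"dy": 0,"dz": 0,"yaw": 0},
  {"dx": 0,"dy": 0,"dz": 3,"yaw": 0},
  {"dx": 0,"dy": 0,"dz": 4,"yaw": 0},
])

```text
t: 8.25
eef_pos: [512.3, -66.0, 76.5]
tcp_rot: [3.141, 0.0, 2.7]
ft_force: [-2.0, 1.3, 5.4]
opening: 0.007
```

>>> drive_tool([
  {"dx": 0,"dy": 0,"dz": 5,"yaw": 0},
  {"dx": 0,"dy": 0,"dz": 10,"yaw": 0},
  {"dx": 0,"dy": 0,"dz": 30,"yaw": 0},
  {"dx": 0,"dy": 0,"dz": 20,"yaw": 0},
  {"dx": 0,"dy": -29,"dz": 0,"yaw": 0},
])

```text
t: 8.67
eef_pos: [513.9, -93.3, 145.0]
tcp_rot: [3.14, 0.006, 2.703]
ft_force: [1.0, -0.1, 0.6]
opening: 0.004
```

>>> drive_tool([
  {"dx": -2,"dy": -40,"dz": 0,"yaw": 0},
  {"dx": -2,"dy": -40,"dz": 0,"yaw": 0},
  {"dx": -2,"dy": -40,"dz": 0,"yaw": 0},
  {"dx": -2,"dy": -40,"dz": 0,"yaw": 0},
  {"dx": 0,"dy": -40,"dz": 0,"yaw": 0},
])

```text
t: 9.08
eef_pos: [503.9, -297.4, 141.7]
tcp_rot: [-3.141, 0.001, 2.7]
ft_force: [1.1, 0.2, -1.1]
opening: 0.005
```

>>> drive_tool([
  {"dx": 0,"dy": -20,"dz": 0,"yaw": 0},
  {"dx": 0,"dy": 0,"dz": 0,"yaw": 0},
  {"dx": 0,"dy": 0,"dz": 0,"yaw": 0},
  {"dx": 0,"dy": 0,"dz": 0,"yaw": 0},
  {"dx": 0,"dy": 0,"dz": 0,"yaw": 0},
])

```text
t: 9.5
eef_pos: [504.4, -314.1, 141.0]
tcp_rot: [3.141, 0.0, 2.701]
ft_force: [-0.3, -0.3, -0.3]
opening: 0.007
```

```bash
python3 - <<'E'
from h import *
env.read_camera('wrist')
s=env.state();print(s['t'],s['eef_pos'],s['ft_force'],s['opening'])
c=cal('wrist')
im=env.read_camera('wrist').copy(); 
for p in [(504.5,-315,84),(496.5,-386,63)]:
    u=proj('wrist',p,c); print(u); cv2.drawMarker(im,tuple(int(v) for v in u),(255,0,0),0,8)
cv2.imwrite('pics/w3z.png',cv2.resize(im[130:280,190:390,::-1],None,fx=4,fy=4))
E
```

```text
9.55 [ 504.55899079 -314.07644776  140.99922886] [ 0.41370909 -0.12598888 -1.12974175] 0.006435617381310243
(np.float64(281.5451205813224), np.float64(224.5288721177999))
(np.float64(200.31571347358346), np.float64(242.8955980830561))
```

View pics/w3z.png

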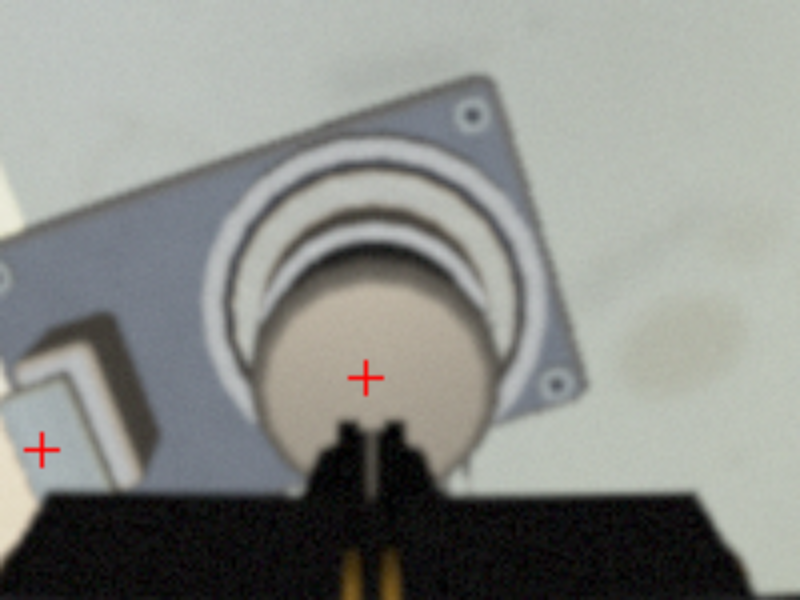

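The right pad is centred within about 3 mm of the marker. Pressing.

>>> drive_tool([
  {"dx": 0,"dy": 0,"dz": -30,"yaw": 0},
  {"dx": 0,"dy": 0,"dz": -15,"yaw": 0},
  {"dx": 0,"dy": 0,"dz": -8,"yaw": 0},
  {"dx": 0,"dy": 0,"dz": -5,"yaw": 0},
  {"dx": 0,"dy": 0,"dz": -5,"yaw": 0},
])

```text
t: 10.02
eef_pos: [504.5, -315.0, 78.0]
tcp_rot: [3.141, 0.0, 2.7]
ft_force: [-1.7, 2.4, 7.9]
opening: 0.005
```

>>> drive_tool([
  {"dx": 0,"dy": 0,"dz": -4,"yaw": 0},
  {"dx": 0,"dy": 0,"dz": -3,"yaw": 0},
  {"dx": 0,"dy": 0,"dz": 0,"yaw": 0},
  {"dx": 0,"dy": 0,"dz": 0,"yaw": 0},
  {"dx": 0,"dy": 0,"dz": 0,"yaw": 0},
])

```text
t: 10.43
eef_pos: [504.6, -315.2, 72.6]
tcp_rot: [-3.141, 0.001, 2.7]
ft_force: [-4.3, 4.0, 13.7]
opening: 0.002
```

```bash
python3 - <<'E'
from h import *
for i in range(4):
    im=env.read_camera('side'); s=env.state(); print(round(s['t'],2),s['eef_pos'].round(1),s['ft_force'].round(2))
E
```

```text
10.48 [ 504.6 -315.2   72.6] [-3.63  4.53 13.58]
10.53 [ 504.6 -315.2   72.7] [-3.36  3.2  14.65]
10.58 [ 504.6 -315.2   72.6] [-4.06  3.11 14.87]
10.63 [ 504.6 -315.2   72.7] [-3.89  4.11 14.53]
```

About 14.4 N at 11.4 mm, the 1.25 N/mm spring, so left is softest. I'll press a little further, release, and return to the left tag.

>>> drive_tool([
  {"dx": 0,"dy": 0,"dz": -3,"yaw": 0},
  {"dx": 0,"dy": 0,"dz": 0,"yaw": 0},
  {"dx": 0,"dy": 0,"dz": 0,"yaw": 0},
  {"dx": 0,"dy": 0,"dz": 0,"yaw": 0},
  {"dx": 0,"dy": 0,"dz": 3,"yaw": 0},
])

```text
t: 11.05
eef_pos: [504.6, -315.2, 72.5]
tcp_rot: [-3.141, 0.001, 2.7]
ft_force: [-4.1, 3.3, 14.3]
opening: 0.007
```

>>> drive_tool([
  {"dx": 0,"dy": 0,"dz": 5,"yaw": 0},
  {"dx": 0,"dy": 0,"dz": 6,"yaw": 0},
  {"dx": 0,"dy": 0,"dz": 10,"yaw": 0},
  {"dx": 0,"dy": 0,"dz": 30,"yaw": 0},
  {"dx": 0,"dy": 0,"dz": 25,"yaw": 0},
])

```text
t: 11.47
eef_pos: [504.4, -315.3, 148.3]
tcp_rot: [3.142, 0.0, 2.7]
ft_force: [0.1, 0.4, 0.6]
opening: 0.004
```

>>> drive_tool([
  {"dx": 2,"dy": 36,"dz": 0,"yaw": 0},
  {"dx": 2,"dy": 40,"dz": 0,"yaw": 0},
  {"dx": 2,"dy": 40,"dz": 0,"yaw": 0},
  {"dx": 2,"dy": 40,"dz": 0,"yaw": 0},
  {"dx": 0,"dy": 40,"dz": 0,"yaw": 0},
])

```text
t: 11.88
eef_pos: [512.6, -117.8, 147.6]
tcp_rot: [3.141, 0.002, 2.699]
ft_force: [1.4, -0.5, 0.3]
opening: 0.002
```

>>> drive_tool([
  {"dx": 0,"dy": 40,"dz": 0,"yaw": 0},
  {"dx": 0,"dy": 40,"dz": 0,"yaw": 0},
  {"dx": 0,"dy": 40,"dz": 0,"yaw": 0},
  {"dx": 0,"dy": 40,"dz": 0,"yaw": 0},
  {"dx": 0,"dy": 20,"dz": 0,"yaw": 0},
])

```text
t: 12.3
eef_pos: [512.1, 64.2, 147.6]
tcp_rot: [3.141, 0.001, 2.702]
ft_force: [0.2, -0.2, 0.1]
opening: 0.002
```

>>> drive_tool([
  {"dx": 0,"dy": 0,"dz": 0,"yaw": 0},
  {"dx": 0,"dy": 0,"dz": 0,"yaw": 0},
  {"dx": 0,"dy": 0,"dz": 0,"yaw": 0},
  {"dx": 0,"dy": 0,"dz": 0,"yaw": 0},
  {"dx": 0,"dy": 0,"dz": 0,"yaw": 0},
])

```text
t: 12.72
eef_pos: [512.4, 59.6, 146.7]
tcp_rot: [3.141, 0.0, 2.698]
ft_force: [-0.2, 0.0, -0.3]
opening: 0.005
```

```bash
python3 - <<'E'
from h import *
env.read_camera('wrist')
s=env.state();print(s['t'],s['eef_pos'],s['ft_force'],s['opening'])
c=cal('wrist')
im=env.read_camera('wrist').copy(); 
print([(d['pixel'],round(d['conf'],2),onz('wrist',d['pixel'],63,c).round(1)[:2]) for d in env.place_of('tag_left_top','wrist')])
for p in [(511,130,84),(512,61,63)]:
    u=proj('wrist',p,c); print(u); cv2.drawMarker(im,tuple(int(v) for v in u),(255,0,0),0,8)
cv2.imwrite('pics/w4z.png',cv2.resize(im[130:280,210:410,::-1],None,fx=4,fy=4))
E
```

```text
12.7667 [512.43673741  59.66927712 146.72468335] [0.75252666 0.69875143 0.11173171] 0.003367866689522905
[([287.9, 215.5], 0.63, array([515.3,  63. ]))]
(np.float64(367.5291223984158), np.float64(180.91855013631337))
(np.float64(283.90040212722266), np.float64(213.0422130567347))
```

View pics/w4z.png

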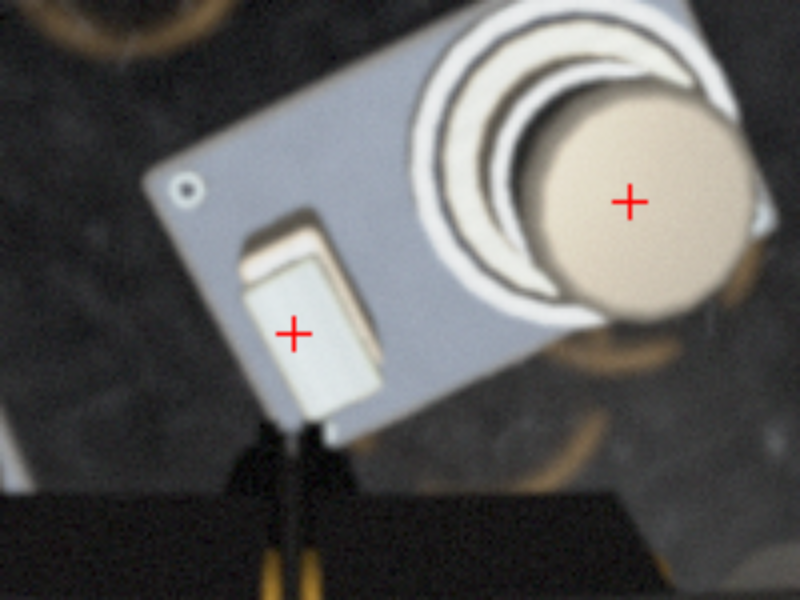

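The tag centre by picture is (288,214.5), the network agrees at (515,63). I'll shift by +2, +3 and push it down.

>>> drive_tool([
  {"dx": 2,"dy": 3,"dz": -40,"yaw": 0},
  {"dx": 0,"dy": 0,"dz": -25,"yaw": 0},
  {"dx": 0,"dy": 0,"dz": -10,"yaw": 0},
  {"dx": 0,"dy": 0,"dz": 0,"yaw": 0},
  {"dx": 0,"dy": 0,"dz": 0,"yaw": 0},
])

```text
t: 13.28
eef_pos: [514.5, 63.4, 72.0]
tcp_rot: [-3.141, -0.0, 2.7]
ft_force: [0.4, -0.5, 0.2]
opening: 0.004
```

>>> drive_tool([
  {"dx": 0,"dy": 0,"dz": -5,"yaw": 0},
  {"dx": 0,"dy": 0,"dz": -5,"yaw": 0},
  {"dx": 0,"dy": 0,"dz": -4,"yaw": 0},
  {"dx": 0,"dy": 0,"dz": -4,"yaw": 0},
  {"dx": 0,"dy": 0,"dz": -2,"yaw": 0},
])

```text
t: 13.7
eef_pos: [514.6, 63.6, 51.5]
tcp_rot: [3.141, 0.001, 2.7]
ft_force: [1.6, 0.2, 3.5]
opening: 0.006
```

>>> drive_tool([
  {"dx": 0,"dy": 0,"dz": -2,"yaw": 0},
  {"dx": 0,"dy": 0,"dz": 0,"yaw": 0},
  {"dx": 0,"dy": 0,"dz": 0,"yaw": 0},
])

```text
t: 13.95
eef_pos: [513.9, 63.7, 49.4]
tcp_rot: [-3.141, -0.001, 2.7]
ft_force: [-0.7, 0.4, 0.8]
opening: 0.004
```

>>> drive_tool([
  {"dx": 0,"dy": 0,"dz": -1,"yaw": 0},
  {"dx": 0,"dy": 0,"dz": -1,"yaw": 0},
  {"dx": 0,"dy": 0,"dz": 0,"yaw": 0},
  {"dx": 0,"dy": 0,"dz": 0,"yaw": 0},
])

```text
t: 14.28
eef_pos: [514.2, 63.4, 48.8]
tcp_rot: [3.142, 0.001, 2.7]
ft_force: [-4.3, -1.7, 18.0]
opening: 0.004
```

It has met a hard stop: 18 N at z≈48.8, against about 2 N while sliding. Lift off and check.

>>> drive_tool([
  {"dx": 0,"dy": 0,"dz": 3,"yaw": 0},
  {"dx": 0,"dy": 0,"dz": 20,"yaw": 0},
  {"dx": 0,"dy": 0,"dz": 40,"yaw": 0},
  {"dx": 0,"dy": 0,"dz": 40,"yaw": 0},
  {"dx": -30,"dy": 0,"dz": 20,"yaw": 0},
])

```text
t: 14.7
eef_pos: [488.3, 63.5, 174.4]
tcp_rot: [3.139, 0.006, 2.699]
ft_force: [-0.7, 0.1, 0.3]
opening: 0.002
```

>>> drive_tool([
  {"dx": -40,"dy": 0,"dz": 0,"yaw": 0},
  {"dx": 0,"dy": 0,"dz": 0,"yaw": 0},
  {"dx": 0,"dy": 0,"dz": 0,"yaw": 0},
  {"dx": 0,"dy": 0,"dz": 0,"yaw": 0},
  {"dx": 0,"dy": 0,"dz": 0,"yaw": 0},
])

```text
t: 15.12
eef_pos: [445.2, 63.6, 170.4]
tcp_rot: [3.141, 0.0, 2.7]
ft_force: [0.2, -0.3, 0.2]
opening: 0.005
```

```bash
python3 - <<'E'
from h import *
env.read_camera('wrist'); s=env.state();print(s['t'],s['eef_pos'],s['ft_force'])
a=env.read_camera('wrist'); b=env.read_camera('scene')
cv2.imwrite('pics/w5.png',a[:,:,::-1]); cv2.imwrite('pics/s5.png',cv2.resize(b[140:305,170:370,::-1],None,fx=3,fy=3,interpolation=cv2.INTER_CUBIC))
d=env.read_camera('side');cv2.imwrite('pics/d5.png',cv2.resize(d[160:330,220:330,::-1],None,fx=3,fy=3,interpolation=cv2.INTER_CUBIC))
E
```

```text
15.1667 [445.09643664  63.62177106 170.24763118] [-0.78734312  0.15251687 -0.83648768]
```

View pics/w5.png

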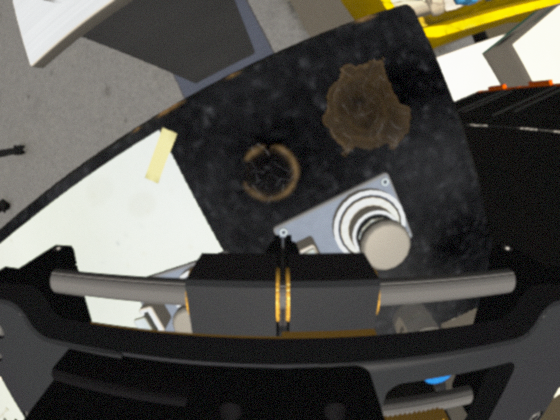

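View pics/s5.png

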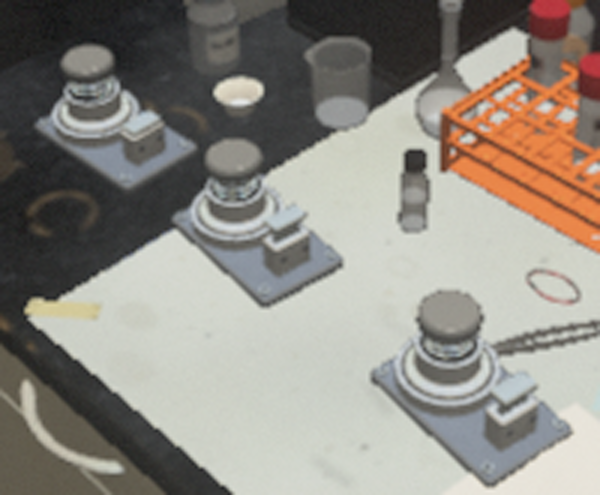

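View pics/d5.png

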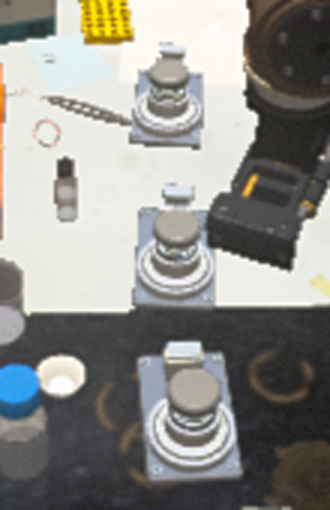

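The left tag's lip now sits on its holder at zoom (143,125). The other two tags and all three pads are up, and the bystanders in view haven't moved. Handing in.

```bash
python3 -c "
from cell import env
print(env.job_done())"
```

```text
the job is handed in; nothing more can be done
None
```

The left foot has the softest spring, so I pushed its tag fully down and handed the job in at about 15 s.

| Pad, in the order pressed | Force at measured depth | Matching spring |
|---|---|---|
| Left | about 4.5 N at 12 mm | 0.35 N/mm |
| Middle | about 9.6 N at 13.3 mm | 0.7 N/mm |
| Right | about 14.4 N at 11.4 mm | 1.25 N/mm |

- **Press depth:** I pressed each pad a little deeper than the table shows before letting it up. The left reached 14.3 mm by measurement. The middle and right are estimated at about 14 mm, because I had no reading at their deepest point.
- **Left tag:** it slid at about 2–3 N and met a hard stop at 18 N with the fingertips at z≈48.8 mm; fully down is 49 mm.
- **Last pictures:** the left tag's lip rests on its holder, and the middle and right tags are still up. All three pads sprang back, the feet stand in their stations, and the bystanders look unmoved. The robot is clear of everything.
- **Disagreements:** the camera positions differed by up to about 10 mm at first, so I checked each station with the wrist camera before pressing. A first set of move calls was refused for its format and moved nothing. No other check failed.

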